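# Refit the steam station's water tank

## Robot

A 6-joint arm with a two-finger parallel gripper is mounted at the origin on a cart in front of the work surface, level with it; the furniture and walls round the work are solid. World frame = base frame: x ahead of the robot, y to its left, z up, the work surface at z = 0. Lengths are in m, angles in rad, forces in N, time in s.
With the tool pointing down it reaches from about 0.4 to 0.825 m from the base axis. Payload 7 kg.
Tool frame: the origin (TCP) lies midway between the tips of the shut fingers; the grasp point (between the pads) lies 19 mm behind it; z points along the fingers, x is the direction in which the jaws open and shut, and the axes are right-handed (so a half turn about z gives the same grasp; the last joint's range is limited). The gripper opens to 88 mm and grips with 3 to 60 N. Pads are 19 mm wide; open, the fingers measure 130 mm over their backs; the gripper's body (78 mm by 193 mm) begins 47 mm behind the grasp point.
Start: joints at [1.535, 0.359, 0.012, 0, -1.224, -0.288], TCP at [0.215, 0.64, 0.227] pointing down, gripper open.
Joint ranges: [-3.07, 3.07], [-1.43, 2.12], [-1.02, 1.25], [-3.03, 1.67], [-3.05, -0], [-3.03, 3.03]. Speed limits (rad/s): [2.39, 2.39, 3.01, 3.14, 3.14, 3.14].

## Interface

Orientations are given as [roll, pitch, yaw] about the fixed x, y, z axes, in that order (R = Rz(yaw) Ry(pitch) Rx(roll)).
In Python, from station import status, eyes, workorder gives the robot as it stands.
- The arm moves only by the shell command python3 -m jog 'ROWS' [OPENING] [FORCE]. ROWS is JSON, a list of rows, each a list of 6 numbers: the shift along the world's x, y, z in mm, then the turn, a rotation vector about the world's x, y, z in rad. A call has 1 to 12 rows; each row shifts and turns the pose as measured when the row begins; what a row does not reach is not made up. A row lasts 1/10 s, in which the tool goes at most 50 mm and 8.59 degrees, less where a joint would pass 70% of its speed; a pose out of reach is approached as far as the arm can. A call with a gripper value outside its range is refused whole. OPENING is the opening, from 0 (shut) to 1 (fully open), set as the call begins (- or left out, the last holds). The fingers move at their own pace and stop on an object; FORCE is the grip in N (left out, the last holds). Time passes only in rows, so rows that do not move let the fingers close. It gives the time, the measured TCP pose, the force and the opening at its end, in the units of the state.
- status.get_state(): the state, without advancing time (a new reading comes with each control period).
- eyes.grab_frame(name): name is "scene" or "top" or "wrist"; returns the picture (420x560x3 uint8, blue, green, red); there is no depth.
- eyes.calibration(name): a dict with "camera_matrix" (3x3 intrinsics, pixels), "k1" (the pictures are not rectified: a ray, as slopes to the right and down, at radius r is drawn at 1 + k1 r^2 times it, then the intrinsics apply), "cam_to_world" (4x4, takes a point from camera to world coordinates); the wrist camera has in their place "hand_eye" (4x4, takes a point from camera to tool coordinates, whose origin is the TCP and whose axes are the tool frame's). Camera axes: x right, y up, looking along -z (the intrinsics and any distortion apply to the point x, -y, -z); pixel columns grow to the right and rows downward; lengths in m; the calibration is good to about 2 mm. A picture is of the moment at which its call begins: read the wrist's pose just before it. calibration takes no time and is no camera call.
- workorder.job_done(): hands the job in, once; it reports no verdict.
The state is a dict: "t": time; "q": joint angles; "qd": joint speeds; "joint_efforts": joint torques, N m; "eef_pos": TCP position; "ee_rot": TCP orientation; "force": force on the tool from outside, world axes, zero at the start; "moment": the same for the moment, N m; "width": finger opening in m.
Only numpy, scipy, OpenCV 4.12 (cv2) and the standard library are available. Lean on these libraries where they do the work, as an engineer would, in place of code of your own. Each camera call takes 0.05 s, during which the arm holds its last target. There are 200 camera calls.

## Task

The steam station's water tank has drained: lift it out of the wire rack, set it upright on the station's dock so that it sits fully home over the two locating pegs, with its low shoulder beside the orange lever, and only then fold the lever down flat to lock it. Do not ram the tank onto the dock, and leave the mug standing.

Things in the scene. Friction and masses are not known exactly. Their poses are not given: they have to be found in the camera images.
- water_tank: Loose pale grey-blue water tank, 0.3-0.55 kg. Origin: centre of its underside; y along its length, z up through its handle, -x the face with a blue strip. Lower part 80 (x) x 120 (y) x 60 mm high; from y=-28 to +60 it rises to 95 mm, leaving a low shoulder at the -y end. Starts in the rack leaning 0.6 rad (34 deg) to the rack's front (-x), so the handle points up and toward the robot.
- handle_grip (a point): Middle of the tank's black handle bar, at (0, +10, +137) mm in the tank's frame, 42 mm above the tank's top. Axes as the tank's. Bar along y, 18 mm thick (x), 20 mm high (z), 62 mm clear between its two posts: take it along the tank's leaning z, fingers closing along the tank's x. A blue filler cap, 12 mm high, 25 mm wide, stands on the top at x=+21, y=+16.
- socket_left (a point): Mouth centre of a round socket, 17 mm wide, 16 mm deep, in the tank's underside at (+12, +38, 0) mm in the tank's frame.
- socket_right (a point): Mouth centre of the like socket at (+12, -38, 0) mm in the tank's frame. A wider recess, 26 mm, lies at (-16, 0, 0).
- drain_rack: Fixed draining rack: white drip tray 150 (x) x 190 (y) x 14 mm, with bent steel wires that hold the tank under its foot and its lower -x face; no wire is higher than 0.10 m. Origin: centre of the tray's underside; front -x, z up. The tank lifts out freely along its own z.
- station: Fixed dark grey steam station, 150 (x) x 210 (y) mm. Origin: centre of its underside on the table; front (knob) -x, z up. The flat dock, y > -31 mm, is 36 mm above the table; the housing, y < -31 mm, 94 mm. Tank fully home: same axes as the station, tank origin at (0, +35, +36) mm in the station's frame, low shoulder 6 mm beside the housing.
- peg_left (a point): Foot centre, on the dock, of a steel locating peg: 14 mm wide, 14.5 mm high, upper half tapered to 6 mm; at (+12, +73, +36) mm in the station's frame. Enters socket_left.
- peg_right (a point): Foot centre of the like peg at (+12, -3, +36) mm in the station's frame. Enters socket_right. Between the pegs a blue valve nipple, 9 mm high, enters the tank's wide recess with 4 mm of play.
- lock_lever (a joint): Angle (rad) of the orange lock lever on the housing: 32 mm wide, 96 mm from hinge to tip, 8 mm thick. 0: folded down level (stop), tip toward the station's +y, 1 mm above the seated tank's shoulder. 1.57: upright; opens away from the tank to 1.9. Starts at 1.4 to 1.8, stays where left (friction 0.06 N m); closed fingers can push it over to +y and down.
- lever_hinge (a point): The lever's hinge, at (0, -95, +101) mm in the station's frame; its axis is the station's x.
- lever_tip (a point): The free end of the lever, 96 mm from the hinge, mid thickness.
- mug: White mug with dark dots, 82 mm wide, 91 mm high, standing at the back right. Origin: about the centre of its underside, z up.

How it is judged:
By the outcome, as a careful person would: the job done as asked, in the order asked, and still so for the second after the job is handed in, with the robot touching nothing.
It also fails if it takes over 61 s, if anything falls off the work surface, if the arm or the gripper's body presses on something with over 40 N, if the wrist force passes 120 N, or if a joint passes its speed limit or range.

## Working session

There is one attempt and no reset: what is moved stays moved. The work goes in short steps, Python scripts to look and compute and a shell command to move; the robot and the scene stay as the last step left them, time stands still between calls to the robot, and variables do not carry over. Pictures are saved under pics/ and viewed, about 8 in all and at most 12, crops included, and the job is handed in when it is done.

```bash
ls; mkdir -p pics; python3 - <<'E'
from station import status, eyes
import cv2
s=status.get_state();print(s)
for n in("scene","top"):
    cv2.imwrite(f"pics/{n}0.png",eyes.grab_frame(n)); print(n,eyes.calibration(n))
print(eyes.calibration("wrist"))
E
```

```text
pics
{'t': 0.0, 'q': array([ 1.53510242e+00,  3.59370068e-01,  1.10959881e-02, -3.68766186e-04,
       -1.22407913e+00, -2.88071633e-01]), 'qd': array([ 0.00052691,  0.00043441,  0.00090136, -0.00071388,  0.0001514 ,
       -0.00011415]), 'joint_efforts': array([-3.04603818e-04, -5.82714272e+01,  2.93052453e+01,  6.99722573e+00,
        6.85457155e-03, -1.72159080e-04]), 'eef_pos': array([0.21462612, 0.63947577, 0.22564636]), 'ee_rot': array([-3.14148267e+00, -1.59123252e-03, -1.89468754e+00]), 'force': array([0.40498526, 0.09774776, 1.12678756]), 'moment': array([ 0.01707814,  0.06639414, -0.02770538]), 'width': 0.08737255802284227}
scene {'camera_matrix': array([[417.7557488 ,   0.        , 287.23957931],
       [  0.        , 417.7557488 , 213.52812923],
       [  0.        ,   0.        ,   1.        ]]), 'k1': -0.09547705172228924, 'cam_to_world': array([[ 0.47333947,  0.52544225, -0.70700791, -0.12094023],
       [-0.88073441,  0.29689561, -0.3689985 , -0.14942132],
       [ 0.01602015,  0.79734775,  0.60330748,  0.7344258 ],
       [ 0.        ,  0.        ,  0.        ,  1.  
[... 334 characters left out ...]
600345,  0.20535564],
       [-0.02680524,  0.09298896,  0.99530625,  1.15905556],
       [ 0.        ,  0.        ,  0.        ,  1.        ]])}
{'camera_matrix': array([[330.98062966,   0.        , 278.09184772],
       [  0.        , 330.98062966, 209.21893839],
       [  0.        ,   0.        ,   1.        ]]), 'k1': -0.06625890286660786, 'hand_eye': array([[ 9.99999775e-01, -6.10551366e-04,  2.77920150e-04,
         1.32602255e-03],
       [-5.19046007e-04, -9.66669235e-01, -2.56027970e-01,
        -6.82156412e-02],
       [ 4.24975086e-04,  2.56027768e-01, -9.66669334e-01,
        -1.57523493e-01],
       [ 0.00000000e+00,  0.00000000e+00,  0.00000000e+00,
         1.00000000e+00]])}
```

View pics/scene0.png

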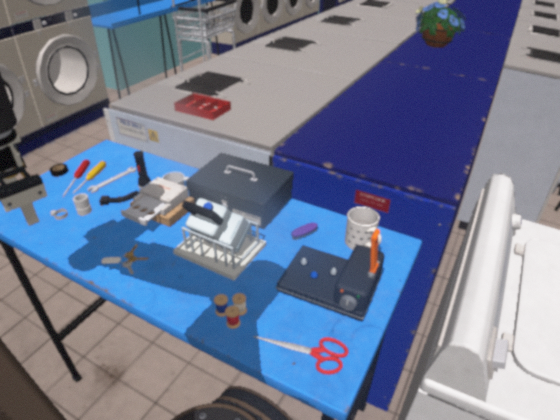

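View pics/top0.png

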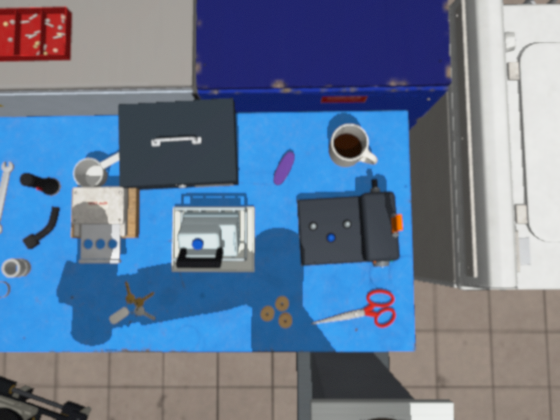

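```bash
cat > h.py <<'E'
import numpy as np,cv2
from scipy.spatial.transform import Rotation as R
from station import status,eyes
def calib(n,pose=None):
    c=eyes.calibration(n); K=c["camera_matrix"];k=c["k1"]
    if n=="wrist":
        T=np.eye(4);T[:3,:3]=R.from_euler("xyz",pose[1]).as_matrix();T[:3,3]=pose[0];M=T@c["hand_eye"]
    else: M=c["cam_to_world"]
    return K,k,M
def proj(n,P,pose=None):
    K,k,M=calib(n,pose);P=np.atleast_2d(P)
    p=(P-M[:3,3])@M[:3,:3]; s=np.c_[p[:,0],-p[:,1]]/-p[:,2:]
    s=s*(1+k*(s**2).sum(1,keepdims=True))
    return s*[K[0,0],K[1,1]]+K[:2,2]
def onplane(n,uv,z,pose=None):
    K,k,M=calib(n,pose);out=[]
    D=np.array([k,0,0,0,0.])
    s=cv2.undistortPoints(np.array(uv,float).reshape(-1,1,2),K,D)[:,0]
    d=np.c_[s[:,0],-s[:,1],-np.ones(len(s))]@M[:3,:3].T
    z=np.broadcast_to(z,len(s))
    return M[:3,3]+d*((z-M[2,3])/d[:,2])[:,None]
def snap(n,f):
    s=status.get_state();im=eyes.grab_frame(n);cv2.imwrite(f"pics/{f}.png",im)
    np.save(f"pics/{f}.npy",np.r_[s["eef_pos"],s["ee_rot"]]);return im
def pose(f):
    a=np.load(f"pics/{f}.npy");return a[:3],a[3:]
E
python3 - <<'E'
import cv2,numpy as np
t=cv2.imread("pics/top0.png")[180:290,160:420];s=cv2.imread("pics/scene0.png")[190:310,170:390]
a=cv2.resize(t,None,fx=3,fy=3,interpolation=2)
b=cv2.resize(s,None,fx=2.2,fy=2.2,interpolation=2)
o=np.zeros((a.shape[0]+b.shape[0],a.shape[1],3),np.uint8);o[:a.shape[0]]=a;o[a.shape[0]:,:b.shape[1]]=b
cv2.imwrite("pics/c0.png",o)
E
```

```text
(no output)
```

View pics/c0.png

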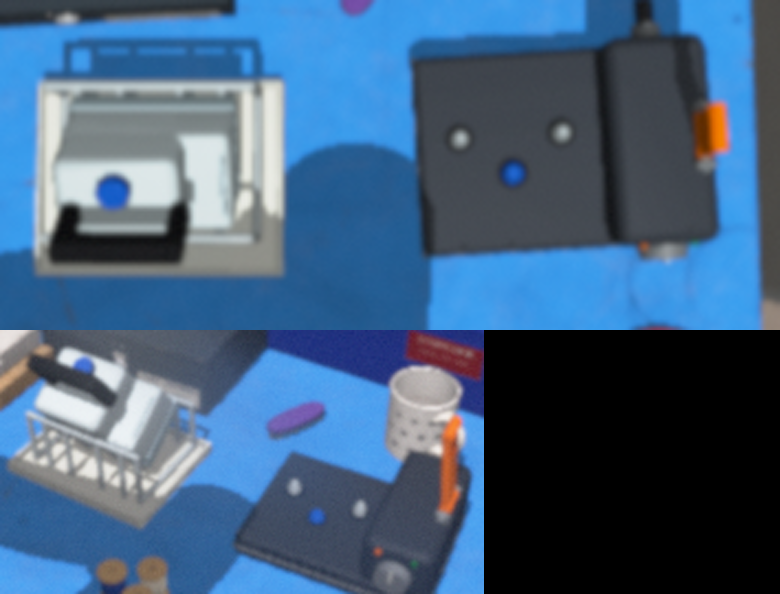

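```bash
cat > m0.py <<'E'
from h import *
f=lambda a:(np.array(a,float)+.5)/3-.5+[160,180]
pg=onplane("top",f([(460,138),(561,132),(513,173)]),[.049,.049,.045]);print("pegs",pg.round(4))
d=pg[0]-pg[1];ys=np.arctan2(-d[0],d[1]);print("peg dist",np.hypot(*d[:2]),"yaw",ys)
c=lambda y:np.array([[np.cos(y),-np.sin(y)],[np.sin(y),np.cos(y)]])
loc=np.array([[12,73],[12,-3],[-16,35]])/1e3
O=(pg[:,:2]-loc@c(ys).T);print("station origin est",O.round(4))
O=O.mean(0);print("tank home",O+c(ys)@[0,.035],"hinge",O+c(ys)@[0,-.095])
tr=onplane("top",f([(38,80),(285,78),(284,274),(35,274)]),.014);print("tray",tr.round(4),tr.mean(0))
print(np.linalg.norm(np.diff(tr,axis=0),axis=1))
yr=np.arctan2(*( (tr[1]-tr[0])[[0,1]]*[1,-1])) ;e=(tr[0]-tr[1]);yr1=np.arctan2(-e[0],e[1]);e=(tr[3]-tr[2]);print("rack yaw",yr1,np.arctan2(-e[0],e[1]))
# tank: solve origin given yaw, tilt -0.6 about y
from scipy.optimize import least_squares
B=lambda x0,y0:(np.array([x0,y0])+.0)
feat=[([ .021,.016,.107],(113,191))]
# bar ends/top corners: outer ends y=10+-(31+~7)
fun=lambda p,ft:(proj("top",np.array([q for q,_ in ft])@ (R.from_euler("z",p[3])*R.from_euler("y",-.6)).as_matrix().T+p[:3])-f([u for _,u in ft])).ravel()
hb=[([ -.009,.010,.127],(120,262)),([.009,.010,.147],(120,228))]
for h in (.02,.03,.04,.05):
    K=lambda p:fun([p[0],p[1],h,(yr1)],feat)
    s=least_squares(K,[.4,.3]);print(h,s.x)
E
python3 m0.py
```

```text
pegs [[0.5449 0.1489 0.049 ]
 [0.5486 0.0742 0.049 ]
 [0.5188 0.1098 0.045 ]]
peg dist 0.074766142970581 yaw 0.050421454533765474
station origin est [[0.5366 0.0754]
 [0.5365 0.0766]
 [0.5365 0.0757]]
tank home [0.53477052 0.11082456] hinge [ 0.54132254 -0.01901022]
tray [[0.5949 0.4721 0.014 ]
 [0.5945 0.2808 0.014 ]
 [0.4447 0.2822 0.014 ]
 [0.4459 0.4726 0.014 ]] [0.51998184 0.37692279 0.014     ]
[0.19122436 0.14977934 0.19048984]
rack yaw -0.0019925002514735958 -0.006379393936919152
0.02 [0.54880955 0.37784278]
0.03 [0.54852924 0.37602763]
0.04 [0.54824893 0.37421249]
0.05 [0.54796862 0.37239734]
```

```bash
cat > m1.py <<'E'
from m0 import *
ps=np.array([207.7,206.4])
g=lambda h:np.r_[least_squares(lambda p:fun([p[0],p[1],h,-.004],feat),[.5,.37]).x,h]
Rt=(R.from_euler("z",-.004)*R.from_euler("y",-.6)).as_matrix()
for h in np.arange(0,.07,.01):
    o=g(h);print(h.round(2),o.round(4),"grip",(o+Rt@[0,.01,.137]).round(4),"scene cap",proj("scene",o+Rt@[.021,.016,.107])-ps)
st=status.get_state()
Rg=Rt@np.diag([-1,1,-1.]);R0=R.from_euler("xyz",st["ee_rot"])
print("rotvec",(R.from_matrix(Rg)*R0.inv()).as_rotvec())
E
python3 m1.py | tail -8
```

```text
0.01 [0.5491 0.3796 0.01  ] grip [0.4717 0.3899 0.1231] scene cap [[0.69441512 9.75913367]]
0.02 [0.5488 0.3778 0.02  ] grip [0.4715 0.3881 0.1331] scene cap [[0.82426772 6.78552734]]
0.03 [0.5485 0.3759 0.03  ] grip [0.4712 0.3863 0.1431] scene cap [[0.95668924 3.77111632]]
0.04 [0.5482 0.3741 0.04  ] grip [0.4709 0.3844 0.1531] scene cap [[1.09174518 0.71514782]]
0.05 [0.5479 0.3723 0.05  ] grip [0.4706 0.3826 0.1631] scene cap [[ 1.22950313 -2.38314669]]
0.06 [0.5477 0.3705 0.06  ] grip [0.4703 0.3808 0.1731] scene cap [[ 1.37003279 -5.52455173]]
0.07 [0.5474 0.3687 0.07  ] grip [0.4701 0.379  0.1831] scene cap [[ 1.51340606 -8.70986812]]
rotvec [ 0.373596   -0.52143237 -1.21089236]
```

```bash
python3 -m jog '[[21,-25,5,0.0374,-0.0521,-0.1211],[21,-25,5,0.0374,-0.0521,-0.1211],[21,-26,0,0.0374,-0.0521,-0.1211],[21,-26,0,0.0374,-0.0521,-0.1211],[21,-26,0,0.0374,-0.0521,-0.1211],[21,-26,0,0.0374,-0.0521,-0.1211],[21,-26,0,0.0374,-0.0521,-0.1211],[21,-26,0,0.0374,-0.0521,-0.1211],[21,-25,0,0.0374,-0.0521,-0.1211],[21,-25,0,0.0374,-0.0521,-0.1211],[0,0,0,0,0,0]]' 1 30
cat > g.py <<'E'
import sys
from h import *
def togo(P,Rm):
    s=status.get_state();R0=R.from_euler("xyz",s["ee_rot"])
    print("shift mm",((np.array(P)-s["eef_pos"])*1e3).round(1),"rot",(R.from_matrix(Rm)*R0.inv()).as_rotvec().round(4),"F",s["force"].round(1),"w",s["width"].round(4),"t",s["t"])
D=np.diag([-1,1,-1.])
Rt=(R.from_euler("z",-.004)*R.from_euler("y",-.6)).as_matrix()
E
python3 - <<'E'
from g import *
togo([.425,.384,.220],Rt@D)
snap("wrist","w1")
print(proj("wrist",[[.471,.384,.153]],pose("w1")))
E
```

```text
t: 1.2
eef_pos: [0.4284, 0.3716, 0.2303]
ee_rot: [3.121, 0.616, 3.082]
force: [1.1, -0.4, 0.3]
width: 0.0876Traceback (most recent call last):
  File "<stdin>", line 2, in <module>
  File "g.py", line 5, in togo
    print("shift mm",((np.array(P)-s["eef_pos"])*1e3).round(1),"rot",(R.from_matrix(Rm)*R0.inv()).as_rotvec().round(4),"F",s["force"].round(1),"w",s["width"].round(4),"t",s["t"])
                                                                                                                                                   ^^^^^^^^^^^^^^^^
AttributeError: 'float' object has no attribute 'round'
```

```bash
sed -i 's/s\["width"\].round(4)/round(s["width"],4)/' g.py
python3 - <<'E'
from g import *
togo([.425,.384,.220],Rt@D)
snap("wrist","w1")
print(proj("wrist",[[.471,.384,.153]],pose("w1")))
E
```

```text
shift mm [ -3.4  12.4 -10.3] rot [-0.0164  0.0161  0.0438] F [ 1.1 -0.4  0.3] w 0.0876 t 1.2
[[290.28585284 231.1068832 ]]
```

View pics/w1.png

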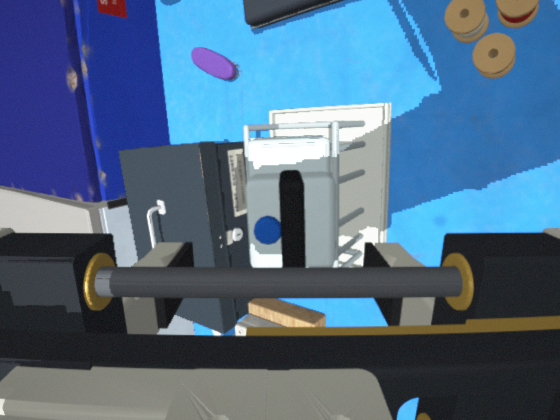

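```bash
python3 - <<'E'
from g import *
g=np.array([.471,.384,.153])
L={"cap":[.021,.006,-.030],"barL":[.009,0,.010],"barR":[-.009,0,.010],"bar -y end in 31":[0,-.031,.01],"-y end 41":[0,-.041,.010],"body top -y edge":[0,-.038,-.042],"top +x":[.04,-.02,-.042],"top -x":[-.04,-.02,-.042],"shoulder -y end +x":[.04,-.07,-.077],"shoulder -y -x":[-.04,-.07,-.077]}
for k,v in L.items(): print(k,proj("wrist",g+Rt@v,pose("w1")).round(1))
E
```

```text
cap [[265.9 227.9]]
barL [[278.6 235.7]]
barR [[302.5 234.8]]
bar -y end in 31 [[289.  194.9]]
-y end 41 [[288.5 181.3]]
body top -y edge [[287.8 175. ]]
top +x [[243.8 196.9]]
top -x [[333.5 193.3]]
shoulder -y end +x [[244.4 138.5]]
shoulder -y -x [[327.8 134.8]]
```

```bash
python3 -m jog '[[-4,14,-11,-0.0164,0.0161,0.0438],[0,0,0,0,0,0]]'
python3 - <<'E'
from g import *
togo([.4242,.3855,.2193],Rt@D)
E
```

```text
t: 1.45
eef_pos: [0.4238, 0.3892, 0.2206]
ee_rot: [-3.14, 0.597, -3.134]
force: [0.5, -1.0, -0.2]
width: 0.0873
shift mm [ 0.4 -3.7 -1.3] rot [ 0.0009 -0.0031 -0.0109] F [ 0.5 -1.  -0.2] w 0.0873 t 1.45
```

```bash
python3 -m jog '[[9,-3,-14,0,-0.003,-0.011],[8,0,-12,0,0,0],[8,0,-12,0,0,0],[8,0,-12,0,0,0],[8,0,-12,0,0,0],[5,0,-8,0,0,0],[0,0,0,0,0,0]]'
python3 - <<'E'
from g import *
togo([.4807,.3855,.1368],Rt@D)
E
```

```text
t: 2.15
eef_pos: [0.4709, 0.3945, 0.1535]
ee_rot: [3.138, 0.602, -3.136]
force: [0.3, -0.3, 0.9]
width: 0.0878
shift mm [  9.8  -9.  -16.7] rot [-0.0029  0.0017 -0.0119] F [ 0.3 -0.3  0.9] w 0.0878 t 2.15
```

```bash
python3 -m jog '[[3,-5,-5,-0.003,0.002,-0.012],[3,-4,-6,0,0,0],[3,-1,-5,0,0,0],[0,0,0,0,0,0]]'
python3 - <<'E'
from g import *
togo([.4807,.3855,.1368],Rt@D)
snap("wrist","w2")
E
```

```text
t: 2.55
eef_pos: [0.4807, 0.3862, 0.1398]
ee_rot: [3.14, 0.602, 3.137]
force: [-0.2, -0.7, -0.4]
width: 0.0875
shift mm [-0.  -0.7 -3. ] rot [-0.0017  0.0021 -0.0005] F [-0.2 -0.7 -0.4] w 0.0875 t 2.55
```

```bash
python3 -m jog '[[0,0,-2,0,0,0],[0,0,0,0,0,0],[0,0,0,0,0,0],[0,0,0,0,0,0],[0,0,0,0,0,0],[0,0,0,0,0,0],[0,0,0,0,0,0],[0,0,0,0,0,0]]' 0 45
python3 - <<'E'
from g import *
togo([.4807,.3855,.1368],Rt@D)
E
```

```text
t: 3.4
eef_pos: [0.4804, 0.3877, 0.14]
ee_rot: [3.137, 0.604, 3.137]
force: [0.5, -0.3, -0.5]
width: 0.0291
shift mm [ 0.3 -2.2 -3.2] rot [-0.004   0.004  -0.0018] F [ 0.5 -0.3 -0.5] w 0.0291 t 3.4
```

```bash
python3 -m jog '[[0,0,0,0,0,0],[0,0,0,0,0,0],[0,0,0,0,0,0],[0,0,0,0,0,0],[0,0,0,0,0,0]]' 0 45
python3 - <<'E'
from g import *
togo([.4807,.3855,.1368],Rt@D)
E
```

```text
t: 3.9
eef_pos: [0.48, 0.3877, 0.1396]
ee_rot: [3.137, 0.603, 3.137]
force: [-0.7, 0.2, -0.3]
width: 0.0177
shift mm [ 0.7 -2.2 -2.8] rot [-0.0039  0.0031 -0.0022] F [-0.7  0.2 -0.3] w 0.0177 t 3.9
```

```bash
python3 -m jog '[[-3,0,4,0,0,0],[-6,0,8,0,0,0],[-8,0,11,0,0,0],[-8,0,12,0,0,0],[-8,0,12,0,0,0],[-8,0,12,0,0,0],[-8,0,12,0,0,0],[-8,0,12,0,0,0],[-8,0,12,0,0,0],[-8,0,12,0,0,0],[-8,0,12,0,0,0],[0,0,4,0,0,0]]'
python3 - <<'E'
from g import *
togo([.4,.387,.3],Rt@D)
snap("scene","s2")
E
```

```text
t: 5.1
eef_pos: [0.3959, 0.3756, 0.2553]
ee_rot: [-3.124, 0.59, 3.134]
force: [0.6, 1.3, -4.3]
width: 0.0183
shift mm [ 4.1 11.4 44.7] rot [ 0.0144 -0.0104  0.0131] F [ 0.6  1.3 -4.3] w 0.0183 t 5.1
```

View pics/s2.png

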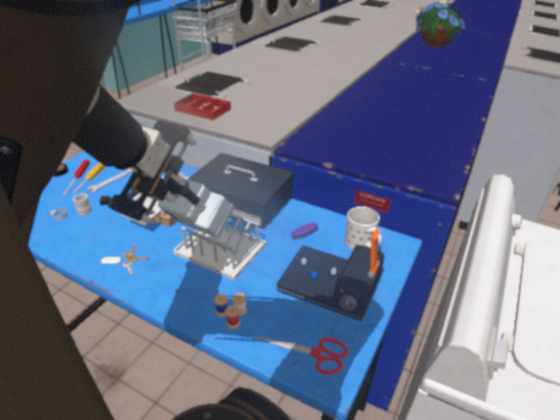

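```bash
python3 -m jog '[[5,-10,12,0.0014,0.059,0.0067],[12,-20,10,0.0014,0.059,0.0067],[14,-25,8,0.0014,0.059,0.0067],[14,-25,5,0.0014,0.059,0.0067],[14,-25,3,0.0014,0.059,0.0067],[14,-25,0,0.0014,0.059,0.0067],[14,-25,0,0.0014,0.059,0.0067],[14,-25,0,0.0014,0.059,0.0067],[14,-25,0,0.0014,0.059,0.0067],[12,-25,0,0.0014,0.059,0.0067],[8,-15,0,0,0,0],[0,0,0,0,0,0]]'
cat >> g.py <<'E'
Rs=R.from_euler("z",.05).as_matrix()
E
python3 - <<'E'
from g import *
togo([.534,.123,.29],Rs@D)
E
```

```text
t: 6.35
eef_pos: [0.5337, 0.1116, 0.2795]
ee_rot: [3.137, -0.039, -3.087]
force: [0.5, -1.4, -5.1]
width: 0.0178
shift mm [ 0.3 11.4 10.5] rot [-0.0021 -0.039  -0.0042] F [ 0.5 -1.4 -5.1] w 0.0178 t 6.35
```

```bash
python3 -m jog '[[0,5,0,-0.001,-0.02,-0.002],[0,5,-5,-0.001,-0.019,-0.002],[0,0,-10,0,0,0],[0,0,-12,0,0,0],[0,0,-12,0,0,0],[0,0,-10,0,0,0],[0,0,-10,0,0,0],[0,0,-5,0,0,0],[0,0,0,0,0,0],[0,0,0,0,0,0]]'
python3 - <<'E'
from g import *
togo([.534,.123,.215],Rs@D)
a=snap("top","t3");b=snap("wrist","w3");c=snap("scene","s3")
o=np.zeros((600,800,3),np.uint8)
o[:336,:440]=cv2.resize(a[180:290,280:420][:,:],(440,336))[:336,:440]
o[:260,440:800]=cv2.resize(b,(360,260))
q=cv2.resize(c[200:320,250:410],(344,258),interpolation=2);o[340:598,:344]=q
w=cv2.resize(b[60:320,170:420],(340,338),interpolation=2);o[262:600,450:790]=w
cv2.imwrite("pics/c3.png",o)
E
```

```text
t: 7.35
eef_pos: [0.531, 0.1218, 0.2058]
ee_rot: [-3.138, -0.003, -3.093]
force: [0.1, -1.0, -4.8]
width: 0.0176
shift mm [3.  1.2 9.2] rot [ 0.0039 -0.0032  0.0015] F [ 0.1 -1.  -4.8] w 0.0176 t 7.35
```

View pics/c3.png

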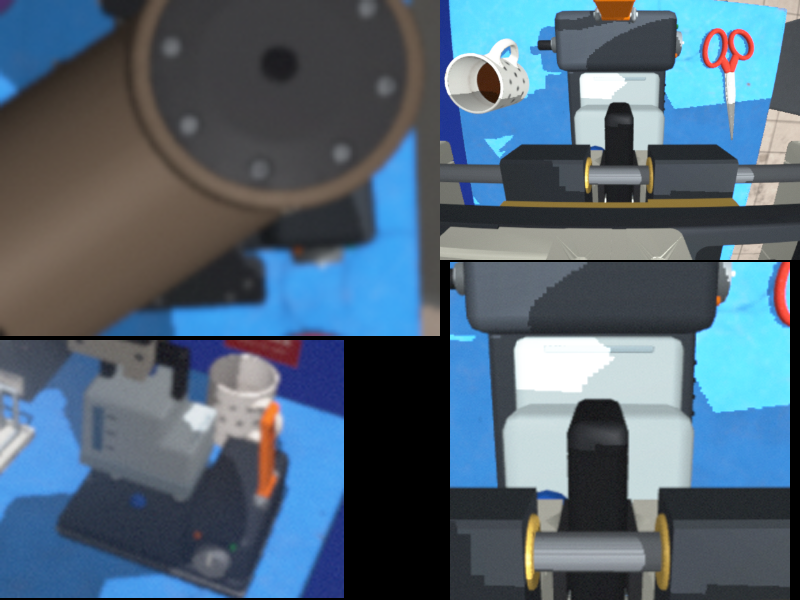

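```bash
cat > ov.py <<'E'
from g import *
def tank_pts(p,off=(0,0,0),rx=0.):
    # tank frame in world: grip at TCP -21.7mm along tool z
    pos,rot=p;T=R.from_euler("xyz",rot).as_matrix()@D
    L={"sh-":[-.04,-.06,.06],"sh+":[.04,-.06,.06],"st-":[-.04,-.028,.095],"st+":[.04,-.028,.095]}
    Rx=R.from_euler("x",rx).as_matrix()
    return {k:pos+T@([0,0,.0217]+np.array(off)+Rx@(np.array(v)-[0,.010,.137])) for k,v in L.items()}
O=np.array([.5365,.0759,0])
def st_pts():
    L={"ho-":[-.075,-.031,.094],"ho+":[.075,-.031,.094],"do-":[-.075,.0,.036],"do+":[.075,.0,.036],"hf-":[-.075,-.105,.094],"hf+":[.075,-.105,.094]}
    return {k:O+Rs@np.array(v) for k,v in L.items()}
E
python3 - <<'E'
from ov import *
p=pose("w3");im=cv2.imread("pics/w3.png")
x0,y0,s=180,40,4
z=cv2.resize(im[y0:y0+145,x0:x0+195],None,fx=s,fy=s,interpolation=2)
for d,c in((tank_pts(p),(0,0,255)),(st_pts(),(0,255,255))):
    for k,v in d.items():
        u=proj("wrist",v,p)[0];print(k,u.round(1))
        cv2.drawMarker(z,tuple(int(a) for a in ((u-[x0,y0])*s+s/2)),c,0,14,1)
cv2.imwrite("pics/c4.png",z)
E
```

```text
sh- [340.7 121.6]
sh+ [212.8 121.6]
st- [349.8 181.9]
st+ [203.3 181.8]
ho- [367.1 113.2]
ho+ [177.5 113.5]
do- [349.6 147.5]
do+ [196.8 147.7]
hf- [371.9  12.3]
hf+ [171.8  12.6]
```

View pics/c4.png

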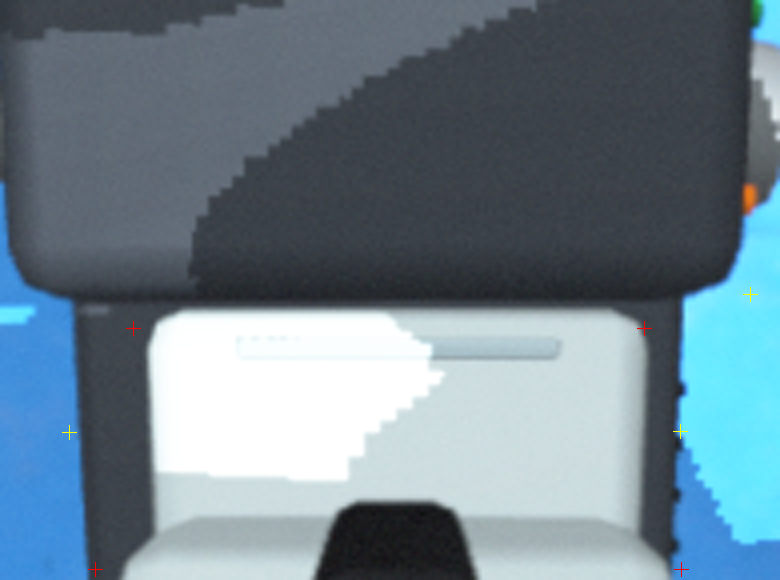

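```bash
python3 - <<'E'
from ov import *
p=pose("w3")
for off in((0,0,-.0054),(0,-.0025,-.0054)):
    print({k:((proj("wrist",v,p)[0]-[180,40])*4+2).round() for k,v in tank_pts(p,off).items()})
togo([.5343,.1233,.175],Rs@D)
E
```

```text
{'sh-': array([638., 328.]), 'sh+': array([140., 328.]), 'st-': array([673., 563.]), 'st+': array([103., 562.])}
{'sh-': array([639., 312.]), 'sh+': array([139., 312.]), 'st-': array([674., 545.]), 'st+': array([102., 545.])}
shift mm [  3.2   1.5 -31.2] rot [ 0.0034 -0.0025  0.0016] F [ 0.4 -0.5 -5. ] w 0.0174 t 7.5
```

```bash
python3 -m jog '[[3,2,-4,0.003,-0.002,0.001],[0,0,-6,0,0,0],[0,0,-6,0,0,0],[0,0,-5,0,0,0],[0,0,-4,0,0,0],[0,0,0,0,0,0],[0,0,0,0,0,0]]'
python3 - <<'E'
from g import *
togo([.5343,.1235,.1567],Rs@D)
E
```

```text
t: 8.2
eef_pos: [0.5346, 0.124, 0.1794]
ee_rot: [3.141, 0.001, -3.092]
force: [-1.1, -0.7, -5.0]
width: 0.0176
shift mm [ -0.3  -0.5 -22.7] rot [-0.0003  0.0005  0.0006] F [-1.1 -0.7 -5. ] w 0.0176 t 8.2
```

```bash
python3 -m jog '[[0,0,-3,0,0,0],[0,0,-3,0,0,0],[0,0,-3,0,0,0],[0,0,-2,0,0,0],[0,0,0,0,0,0]]'
python3 - <<'E'
from g import *
togo([.5343,.1235,.1567],Rs@D)
E
```

```text
t: 8.7
eef_pos: [0.5349, 0.1242, 0.168]
ee_rot: [3.141, 0.001, -3.092]
force: [-0.4, -0.2, -5.3]
width: 0.0176
shift mm [ -0.6  -0.7 -11.3] rot [-0.0007  0.0013  0.0006] F [-0.4 -0.2 -5.3] w 0.0176 t 8.7
```

```bash
python3 -m jog '[[-1,-1,-2,0,0,0],[0,0,-2,0,0,0],[0,0,-2,0,0,0],[0,0,0,0,0,0]]'
python3 - <<'E'
from g import *
togo([.5343,.1235,.1567],Rs@D)
E
```

```text
t: 9.1
eef_pos: [0.5338, 0.1231, 0.1615]
ee_rot: [3.141, 0.001, -3.092]
force: [0.0, -0.4, -4.6]
width: 0.0178
shift mm [ 0.5  0.4 -4.8] rot [-0.0007  0.0015  0.0005] F [ 0.  -0.4 -4.6] w 0.0178 t 9.1
```

```bash
python3 -m jog '[[0,0,-2,0,0,0],[0,0,-1,0,0,0],[0,0,-1,0,0,0],[0,0,0,0,0,0]]'
python3 - <<'E'
from g import *
togo([.5343,.1235,.1567],Rs@D)
E
```

```text
t: 9.5
eef_pos: [0.5339, 0.1231, 0.1573]
ee_rot: [3.141, 0.002, -3.092]
force: [-0.4, 0.2, -4.8]
width: 0.0178
shift mm [ 0.4  0.4 -0.6] rot [-0.0008  0.0017  0.0005] F [-0.4  0.2 -4.8] w 0.0178 t 9.5
```

```bash
python3 -m jog '[[0,0,-1,0,0,0],[0,0,-1,0,0,0],[0,0,0,0,0,0]]'; python3 -m jog '[[0,0,-1,0,0,0],[0,0,0,0,0,0]]'
```

```text
t: 9.8
eef_pos: [0.534, 0.1232, 0.1552]
ee_rot: [3.141, 0.002, -3.092]
force: [-0.3, -0.8, -5.2]
width: 0.0176
t: 10.0
eef_pos: [0.534, 0.1232, 0.1541]
ee_rot: [3.141, 0.002, -3.092]
force: [-0.2, -0.9, -6.1]
width: 0.0177
```

```bash
python3 -m jog '[[0,0,-1,0,0,0],[0,0,0,0,0,0]]'; python3 -m jog '[[0,0,-1,0,0,0],[0,0,0,0,0,0]]'; python3 -m jog '[[0,0,-1,0,0,0],[0,0,0,0,0,0]]'
```

```text
t: 10.2
eef_pos: [0.534, 0.1232, 0.1531]
ee_rot: [3.141, 0.002, -3.092]
force: [-0.2, -0.6, -6.5]
width: 0.0177
t: 10.4
eef_pos: [0.5341, 0.1232, 0.152]
ee_rot: [3.141, 0.002, -3.092]
force: [0.4, -0.5, -4.8]
width: 0.0177
t: 10.6
eef_pos: [0.5341, 0.1232, 0.1509]
ee_rot: [3.141, 0.002, -3.092]
force: [0.4, -0.4, -6.1]
width: 0.0176
```

```bash
python3 - <<'E'
from ov import *
b=snap("wrist","w5");c=snap("scene","s5")
o=np.zeros((600,800,3),np.uint8)
o[:360,:]=cv2.resize(b[40:202,100:460],(800,360),interpolation=2)
o[360:,:360]=cv2.resize(c[210:310,270:420],(360,240),interpolation=2)
cv2.imwrite("pics/c5.png",o)
p=pose("w5")
for d in (tank_pts(p,(0,-.0027,-.0054)),st_pts()):print({k:((proj("wrist",v,p)[0]-[100,40])*2.222).round() for k,v in d.items()})
E
```

```text
{'sh-': array([532., 172.]), 'sh+': array([254., 172.]), 'st-': array([551., 301.]), 'st+': array([234., 301.])}
{'ho-': array([658., 152.]), 'ho+': array([128., 152.]), 'do-': array([597., 245.]), 'do+': array([190., 245.]), 'hf-': array([ 676., -133.]), 'hf+': array([ 110., -133.])}
```

View pics/c5.png

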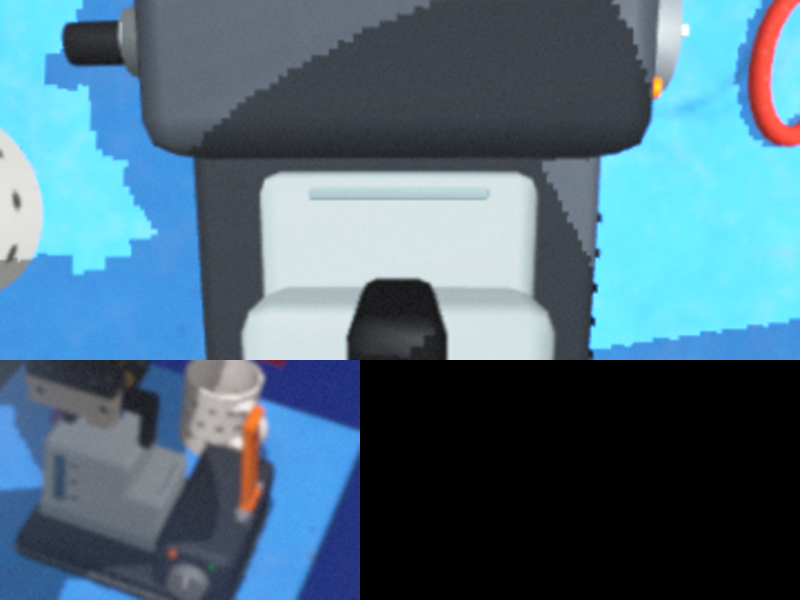

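```bash
for i in 1 2 3; do :; done; python3 -m jog '[[0,0,-1,0,0,0],[0,0,0,0,0,0]]'; python3 -m jog '[[0,0,-1,0,0,0],[0,0,0,0,0,0]]'; python3 -m jog '[[0,0,-1,0,0,0],[0,0,0,0,0,0]]'
```

```text
t: 10.9
eef_pos: [0.5342, 0.1232, 0.15]
ee_rot: [3.141, 0.002, -3.092]
force: [-0.7, -0.3, -5.1]
width: 0.0178
t: 11.1
eef_pos: [0.5343, 0.1232, 0.149]
ee_rot: [3.141, 0.002, -3.092]
force: [-0.5, -0.4, -5.0]
width: 0.0174
t: 11.3
eef_pos: [0.5347, 0.123, 0.1489]
ee_rot: [3.141, 0.003, -3.092]
force: [0.4, -0.3, -5.3]
width: 0.0176
```

```bash
python3 -m jog '[[0,0,-1,0,0,0],[0,0,0,0,0,0]]'; python3 -m jog '[[0,0,-1,0,0,0],[0,0,0,0,0,0]]'
```

```text
t: 11.5
eef_pos: [0.535, 0.1227, 0.1488]
ee_rot: [3.141, 0.004, -3.091]
force: [0.0, 0.8, -5.3]
width: 0.0176
t: 11.7
eef_pos: [0.5353, 0.1225, 0.1488]
ee_rot: [-3.142, 0.006, -3.091]
force: [-1.6, 0.4, -4.3]
width: 0.0179
```

```bash
python3 - <<'E'
from g import *
s=status.get_state();print(s["force"],s["moment"],s["joint_efforts"],s["eef_pos"])
E
```

```text
[-1.62070026  0.42014406 -4.27055733] [0.34080175 0.23113117 0.04924418] [-2.59803068e-01 -4.53955257e+01  2.76738882e+01  7.18924776e+00
  1.29529084e-01 -3.78635467e-02] [0.53534731 0.12249037 0.14877605]
```

```bash
python3 - <<'E'
from ov import *
c=snap("scene","s6")
x0,y0,s=255,195,5
z=cv2.resize(c[y0:y0+115,x0:x0+155],None,fx=s,fy=s,interpolation=2)
H=O+Rs@[0,.035,.036]
def line(P,c):
    u=proj("scene",np.array(P));u=((u-[x0,y0])*s+s/2).astype(int);cv2.polylines(z,[u.reshape(-1,1,2)],False,c,1)
prof=[[-60,0],[60,0],[60,95],[-28,95],[-28,60],[-60,60],[-60,0]]
for dz,col in((0,(0,0,255)),(.007,(0,255,0))):
    line([H+[0,0,dz]+Rs@np.array([-.04,a/1e3,b/1e3]) for a,b in prof],col)
line([O+Rs@np.array(v)/1e3 for v in [[-75,-31,36],[-75,105,36],[75,105,36]]],(0,255,255))
line([O+Rs@np.array(v)/1e3 for v in [[-75,-105,94],[-75,-31,94],[75,-31,94]]],(0,255,255))
line([O+Rs@np.array(v)/1e3 for v in [[-75,-105,0],[-75,105,0],[75,105,0]]],(255,255,0))
cv2.imwrite("pics/c6.png",z)
E
```

```text
(no output)
```

View pics/c6.png

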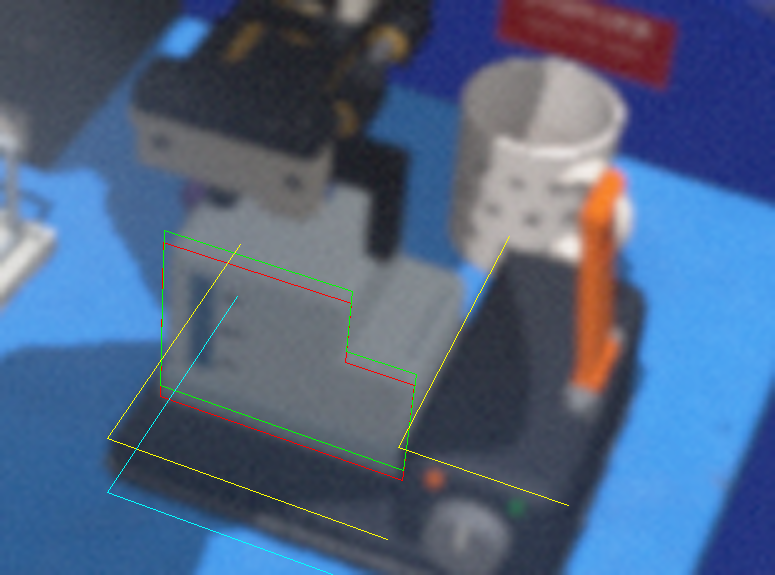

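```bash
python3 - <<'E'
from ov import *
ob=np.array([[303.6,261.4],[333.6,271.4],[314.1,274.5]])
P=np.array([[12,73,49],[12,-3,49],[-16,35,45]])/1e3
print("scene obs-pred",ob-proj("scene",O+P@Rs.T))
# tray corners in scene? joint check of px per mm height
print("px/mm z",(proj("scene",O+P@Rs.T+[0,0,.001])-proj("scene",O+P@Rs.T)))
E
python3 -m jog '[[0,0,-2,0,0,0]]'; python3 -m jog '[[0,3,1,0,0,0]]';python3 -m jog '[[0,-3,0,0,0,0]]'
```

```text
scene obs-pred [[-0.82672765  2.57394567]
 [-0.75258677  2.63749287]
 [-0.47568186  1.93543924]]
px/mm z [[ 0.01741426 -0.30654349]
 [ 0.03703092 -0.30757593]
 [ 0.0245771  -0.30685832]]
t: 11.85
eef_pos: [0.536, 0.1222, 0.1487]
ee_rot: [-3.141, 0.007, -3.09]
force: [-11.9, -3.0, 29.4]
width: 0.0176
t: 11.95
eef_pos: [0.5356, 0.1249, 0.1497]
ee_rot: [-3.141, 0.007, -3.09]
force: [-1.3, 0.2, -6.0]
width: 0.0175
t: 12.05
eef_pos: [0.5355, 0.1225, 0.1494]
ee_rot: [-3.141, 0.006, -3.09]
force: [-0.2, -0.0, -5.6]
width: 0.0179
```

```bash
python3 -m jog '[[0,3,0,0,0,0]]';python3 -m jog '[[0,3,0,0,0,0]]'
python3 - <<'E'
from h import *
c=cv2.imread("pics/s6.png");x0,y0,s=265,225,6
z=cv2.resize(c[y0:y0+90,x0:x0+125],None,fx=s,fy=s,interpolation=2).astype(float)
z=np.clip((z/255)**.55*255,0,255).astype(np.uint8)
for k in range(0,90,10): cv2.putText(z,str(y0+k),(720,k*s+4),0,.4,(255,255,255),1);cv2.line(z,(745,k*s),(750,k*s),(255,255,255),1)
cv2.imwrite("pics/c7.png",z)
E
```

```text
t: 12.15
eef_pos: [0.5354, 0.1248, 0.1493]
ee_rot: [-3.14, 0.006, -3.09]
force: [0.2, -3.0, -3.0]
width: 0.0179
t: 12.25
eef_pos: [0.5356, 0.1273, 0.1494]
ee_rot: [-3.139, 0.006, -3.09]
force: [-1.1, -5.6, 3.8]
width: 0.0179
```

View pics/c7.png

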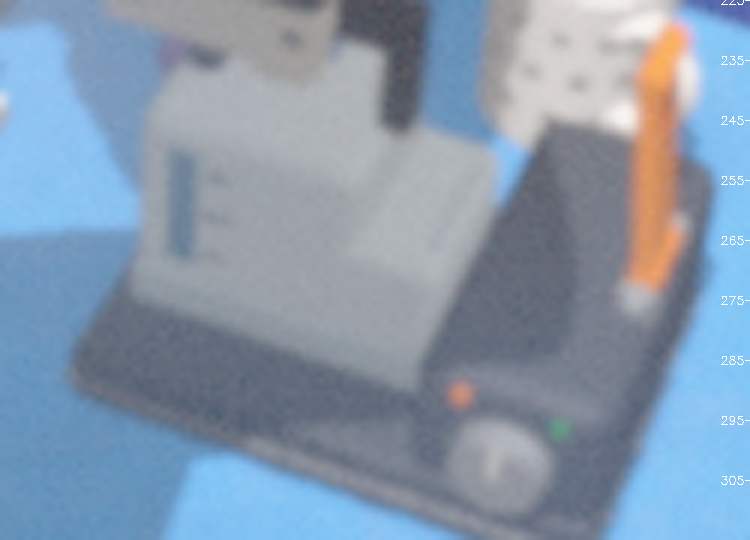

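```bash
python3 -m jog '[[-1,-4,0,0,-0.006,-0.001]]';python3 -m jog '[[0,-3,0,0,0,0]]';python3 -m jog '[[0,-3,0,0,0,0]]';python3 -m jog '[[0,4,0,0,0,0]]'; python3 -m jog '[[3,0,0,0,0,0]]'; python3 -m jog '[[3,0,0,0,0,0]]';python3 -m jog '[[-4,0,0,0,0,0]]';python3 -m jog '[[-3,0,0,0,0,0]]'
```

```text
t: 12.35
eef_pos: [0.5347, 0.1237, 0.1489]
ee_rot: [-3.139, 0.012, -3.091]
force: [0.3, 1.2, -4.1]
width: 0.0175
t: 12.45
eef_pos: [0.535, 0.1214, 0.1489]
ee_rot: [-3.14, 0.013, -3.091]
force: [-1.0, 5.9, 1.0]
width: 0.018
t: 12.55
eef_pos: [0.5358, 0.12, 0.1495]
ee_rot: [3.14, 0.016, -3.091]
force: [-4.6, 9.7, 6.0]
width: 0.0176
t: 12.65
eef_pos: [0.5351, 0.1238, 0.1493]
ee_rot: [3.139, 0.015, -3.091]
force: [-0.8, -0.5, -5.4]
width: 0.0177
t: 12.75
eef_pos: [0.5372, 0.1242, 0.1491]
ee_rot: [3.139, 0.013, -3.091]
force: [-10.4, 7.6, 8.5]
width: 0.0177
t: 12.85
eef_pos: [0.5386, 0.1247, 0.1493]
ee_rot: [3.139, 0.01, -3.091]
force: [-14.1, 7.3, 12.3]
width: 0.0179
t: 12.95
eef_pos: [0.5341, 0.1247, 0.1489]
ee_rot: [3.139, 0.008, -3.091]
force: [-0.5, 1.3, -6.0]
width: 0.0178
t: 13.05
eef_pos: [0.5316, 0.1248, 0.149]
ee_rot: [3.139, 0.009, -3.091]
force: [4.1, -1.0, -4.7]
width: 0.0177
```

```bash
python3 -m jog '[[2,-1,0,0,0,0]]'; python3 - <<'E'
from g import *
togo([.5343,.1235,.1488],Rs@D)
E
```

```text
t: 13.15
eef_pos: [0.5336, 0.1238, 0.1489]
ee_rot: [3.139, 0.01, -3.09]
force: [-0.3, 0.6, -5.4]
width: 0.0176
shift mm [ 0.7 -0.3 -0.1] rot [-0.0026  0.0097 -0.0014] F [-0.3  0.6 -5.4] w 0.0176 t 13.15
```

```bash
python3 -m jog '[[0.5,0,1,-0.002,0.01,-0.001],[0,0,-1,0,0,0],[0,0,-1,0,0,0]]'; python3 -m jog '[[0,0,-1,0,0,0]]'; python3 - <<'E'
from g import *
togo([.5343,.1235,.1488],Rs@D)
E
```

```text
t: 13.45
eef_pos: [0.535, 0.1236, 0.149]
ee_rot: [-3.142, -0.001, -3.091]
force: [-6.8, 1.0, 12.9]
width: 0.0178
t: 13.55
eef_pos: [0.5351, 0.1236, 0.149]
ee_rot: [-3.141, -0.0, -3.091]
force: [-6.0, 1.9, 7.4]
width: 0.0176
shift mm [-0.8 -0.1 -0.2] rot [ 0.0001 -0.0004 -0.0006] F [-6.   1.9  7.4] w 0.0176 t 13.55
```

```bash
python3 -m jog '[[0,0,0,0,0,0],[0,0,0,0,0,0],[0,0,0,0,0,0],[0,0,0,0,0,0],[0,0,0,0,0,0],[0,0,0,0,0,0]]' 0.6; python3 -m jog '[[0,0,5,0,0,0],[0,0,10,0,0,0],[0,0,12,0,0,0],[0,0,12,0,0,0],[0,0,12,0,0,0],[0,0,12,0,0,0],[0,0,12,0,0,0],[0,0,12,0,0,0],[0,0,12,0,0,0],[0,0,0,0,0,0]]'
python3 - <<'E'
from ov import *
b=snap("wrist","w8");c=snap("scene","s8")
o=np.zeros((600,800,3),np.uint8)
o[:300,:400]=cv2.resize(b,(400,300),interpolation=3)
o[:,400:][:300]=cv2.resize(b[40:220,160:400],(400,300),interpolation=2)
o[300:,:400]=cv2.resize(c[215:315,270:400],(400,300),interpolation=2)
cv2.imwrite("pics/c8.png",o)
E
```

```text
t: 14.15
eef_pos: [0.5375, 0.124, 0.1507]
ee_rot: [3.141, 0.004, -3.091]
force: [0.5, 1.0, -0.1]
width: 0.0521
t: 15.15
eef_pos: [0.5382, 0.1241, 0.2611]
ee_rot: [3.14, 0.008, -3.09]
force: [-0.2, -0.0, -0.2]
width: 0.0525
```

View pics/c8.png

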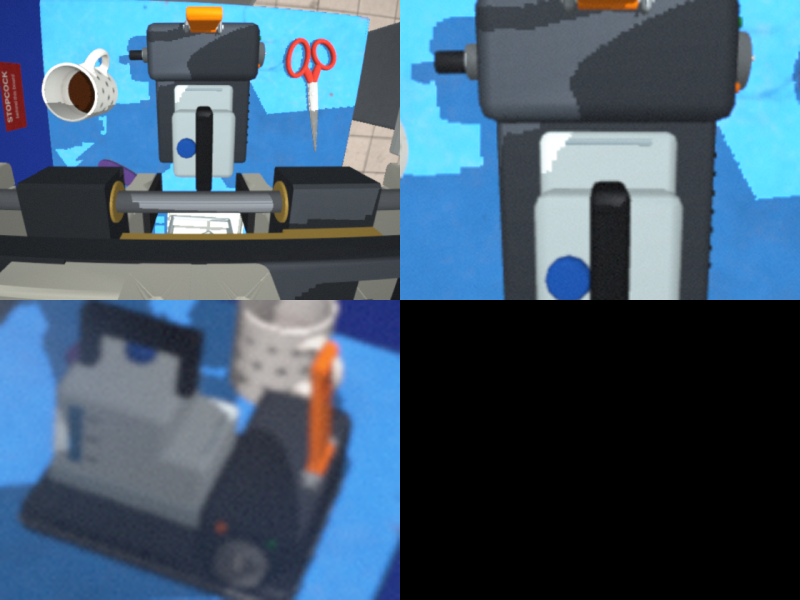

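```bash
python3 - <<'E'
from ov import *
Hg=O+Rs@[0,-.095,.101]
ob=[376.3,230.8]
print("hinge",Hg,proj("scene",Hg),"obs 372.5 272.5")
for a in np.arange(1.3,1.95,.1):
    P=np.array([Hg+Rs@[x,.096*np.cos(a)+q*.004*np.sin(a),.096*np.sin(a)] for x in(-.016,.016) for q in (-1,1)])
    print(a.round(1),"scene",proj("scene",P.mean(0)).round(1),"wrist",proj("wrist",P,pose("w8")).round(1).tolist())
for z in(0,.2,.4,.6):print(z,onplane("top",[(412,200),(455,200),(470,200)],z)[:,1].round(3))
im=cv2.imread("pics/w8.png");m=cv2.inRange(cv2.cvtColor(im,cv2.COLOR_BGR2HSV),(5,150,100),(22,255,255))
n,l,s,c=cv2.connectedComponentsWithStats(m)
print("orange wrist",[x.tolist() for x in s if x[4]>60])
im=cv2.imread("pics/s8.png");m=cv2.inRange(cv2.cvtColor(im,cv2.COLOR_BGR2HSV),(5,150,100),(22,255,255))
n,l,s,c=cv2.connectedComponentsWithStats(m);print("orange scene",[x.tolist() for x in s if x[4]>40])
E
```

```text
hinge [ 0.54124802 -0.01898127  0.101     ] [[374.33139062 268.25454868]] obs 372.5 272.5
1.3 scene [[368.7 232. ]] wrist [[309.7, 38.2], [309.5, 51.1], [258.8, 38.1], [258.9, 51.1]]
1.4 scene [[373.3 232.5]] wrist [[310.3, 21.2], [310.1, 34.7], [258.5, 21.1], [258.6, 34.6]]
1.5 scene [[377.9 233.4]] wrist [[310.8, 3.9], [310.5, 17.9], [258.2, 3.9], [258.3, 17.8]]
1.6 scene [[382.5 234.6]] wrist [[311.1, -13.1], [310.8, 1.0], [258.1, -13.1], [258.2, 1.0]]
1.7 scene [[387.  236.3]] wrist [[311.2, -29.5], [311.0, -15.4], [258.1, -29.5], [258.2, -15.5]]
1.8 scene [[391.5 238.3]] wrist [[311.2, -44.9], [311.0, -31.1], [258.1, -44.9], [258.2, -31.1]]
1.9 scene [[395.7 240.6]] wrist [[311.0, -58.8], [310.9, -45.5], [258.3, -58.8], [258.4, -45.6]]
0 [-0.084 -0.183 -0.217]
0.2 [-0.034 -0.116 -0.144]
0.4 [ 0.016 -0.049 -0.071]
0.6 [0.066 0.018 0.001]
orange wrist [[0, 0, 560, 420, 230395], [261, 10, 50, 36, 1579], [154, 255, 19, 56, 292], [386, 254, 16, 22, 124], [387, 277, 16, 34, 158], [170, 319, 364, 16, 2606]]
orange scene [[0, 0, 560, 420, 234939], [370, 230, 9, 43, 232]]
```

```bash
cat > lv.py <<'E'
from ov import *
Hg=O+Rs@[0,-.095,.101]
def way(a,n,r):return Hg+Rs@[0,r*np.cos(a)-n*np.sin(a),r*np.sin(a)+n*np.cos(a)]
def Rl(phi):return R.from_euler("x",phi).as_matrix()@Rs@D
if __name__=="__main__":
    print((way(1.47,.026,.07)*1e3).round(1))
    for i,a in enumerate(np.arange(1.45,-.02,-.145)):
        f=a/1.45;print(a.round(2),(way(a,.003+.012*f,.045+.025*f)*1e3).round(1))
    togo([.541,-.045,.27],Rl(-.3))
E
python3 lv.py
```

```text
[542.2 -37.8 173.3]
1.45 [541.6 -25.4 172.3]
1.3 [541.  -14.6 169.8]
1.16 [540.5  -4.6 165.6]
1.01 [540.1   4.3 160.1]
0.87 [539.7  11.9 153.4]
0.72 [539.4  18.  145.9]
0.58 [539.2  22.7 137.7]
0.43 [539.   25.8 129.1]
0.29 [538.9  27.3 120.5]
0.14 [538.9  27.4 112. ]
-0.0 [539.  26. 104.]
shift mm [   3.7 -168.8   10.9] rot [-0.3016  0.0049 -0.0017] F [ 0.5 -0.5 -0.2] w 0.053 t 15.25
```

```bash
python3 -m jog '[[0,-10,8,-0.03,0,0],[0,-20,8,-0.038,0,0],[0,-20,0,-0.038,0,0],[0,-20,0,-0.038,0,0],[0,-20,0,-0.038,0,0],[0,-20,0,-0.038,0,0],[0,-20,0,-0.038,0,0],[0,-20,0,-0.038,0,0],[0,-10,0,0,0,0],[0,0,0,0,0,0]]' 0 30
python3 - <<'E'
from lv import *
togo([.541,-.041,.27],Rl(-.3))
E
```

```text
t: 16.25
eef_pos: [0.5352, -0.0469, 0.2744]
ee_rot: [-2.818, -0.021, -3.092]
force: [-0.2, 0.1, 0.0]
width: 0.0006
shift mm [ 5.8  5.9 -4.4] rot [ 0.0241 -0.0049 -0.0019] F [-0.2  0.1  0. ] w 0.0006 t 16.25
```

```bash
python3 -m jog '[[3,3,-5,0.012,-0.003,0],[3,3,-10,0.012,-0.002,0],[0,0,-12,0,0,0],[0,0,-12,0,0,0],[0,0,-12,0,0,0],[0,0,0,0,0,0]]'
python3 - <<'E'
from lv import *
togo([.541,-.041,.173],Rl(-.3))
E
```

```text
t: 16.85
eef_pos: [0.5417, -0.039, 0.2182]
ee_rot: [-2.846, -0.014, -3.092]
force: [0.3, -0.1, 1.2]
width: 0.0003
shift mm [ -0.7  -2.  -45.2] rot [-0.004   0.0001 -0.0017] F [ 0.3 -0.1  1.2] w 0.0003 t 16.85
```

```bash
python3 -m jog '[[0,-2,-8,0,0,0],[0,-1,-10,0,0,0],[0,0,-10,0,0,0],[0,0,-10,0,0,0],[0,0,-5,0,0,0],[0,0,0,0,0,0]]'
python3 - <<'E'
from lv import *
togo([.5416,-.0254,.1723],Rl(-.3))
E
```

```text
t: 17.45
eef_pos: [0.5415, -0.0424, 0.1711]
ee_rot: [-2.845, -0.015, -3.092]
force: [-0.3, 1.0, 0.1]
width: 0.0005
shift mm [ 0.1 17.   1.2] rot [-0.0034 -0.0005 -0.002 ] F [-0.3  1.   0.1] w 0.0005 t 17.45
```

```bash
python3 -m jog '[[0,8,0,0,0,0],[0,9,1,0,0,0],[0,10,-2,0.03,0,0],[0,10,-4,0.03,0,0],[0,9,-6,0.03,0,0],[0,8,-7,0.03,0,0]]'
python3 - <<'E'
from lv import *
togo([.5397,.0119,.1534],Rl(-.18))
E
```

```text
t: 18.05
eef_pos: [0.5423, 0.0167, 0.1547]
ee_rot: [-2.97, -0.006, -3.089]
force: [-0.9, -0.8, -0.6]
width: 0.0002
shift mm [-2.6 -4.8 -1.3] rot [-0.0087  0.0021 -0.0032] F [-0.9 -0.8 -0.6] w 0.0002 t 18.05
```

```bash
python3 -m jog '[[-2,1,-8,0.03,0,0],[-1,4,-8,0.03,0,0],[0,3,-9,0.03,0,0],[0,2,-9,0.03,0,0],[0,0,-8,0.03,0,0]]'
python3 - <<'E'
from lv import *
togo([.539,.026,.104],Rl(0))
E
```

```text
t: 18.55
eef_pos: [0.5412, 0.0309, 0.1127]
ee_rot: [-3.133, 0.009, -3.086]
force: [-1.6, 0.1, 0.6]
width: 0.0005
shift mm [-2.2 -4.9 -8.7] rot [ 0.0081  0.0095 -0.0053] F [-1.6  0.1  0.6] w 0.0005 t 18.55
```

```bash
python3 -m jog '[[-1,-1,-4,0.008,0.009,0]]'; python3 -m jog '[[0,-1,-3,0,0,0]]'; python3 -m jog '[[0,0,-2,0,0,0]]'; python3 -m jog '[[0,0,-2,0,0,0]]'
```

```text
t: 18.65
eef_pos: [0.5401, 0.03, 0.1084]
ee_rot: [3.14, 0.001, -3.087]
force: [-0.0, 0.7, 2.1]
width: 0.0004
t: 18.75
eef_pos: [0.5404, 0.0288, 0.1054]
ee_rot: [3.139, 0.001, -3.088]
force: [-0.2, 0.6, 1.6]
width: 0.0005
t: 18.85
eef_pos: [0.5407, 0.0288, 0.1047]
ee_rot: [3.139, 0.002, -3.088]
force: [-11.2, 3.7, 27.1]
width: 0.0002
t: 18.95
eef_pos: [0.5407, 0.0288, 0.1047]
ee_rot: [3.14, 0.002, -3.087]
force: [-12.1, 2.6, 25.5]
width: 0.0004
```

```bash
python3 -m jog '[[0,0,4,0,0,0],[0,-2,10,0,0,0],[0,-4,15,0,0,0],[0,-4,20,0,0,0],[0,-5,20,0,0,0],[0,0,20,0,0,0],[0,0,20,0,0,0],[0,15,20,0,0,0],[0,30,20,0,0,0],[-20,20,10,0,0,0],[-20,0,0,0,0,0],[0,0,0,0,0,0]]'
python3 - <<'E'
from lv import *
b=snap("wrist","w9");c=snap("scene","s9");togo([.5,.1,.3],Rl(0))
o=np.zeros((600,800,3),np.uint8)
o[:300,:400]=cv2.resize(b,(400,300),interpolation=3)
P=[Hg+Rs@[x,.096,.004] for x in(-.016,.016)];print(proj("wrist",P,pose("w9")))
for u in proj("wrist",P,pose("w9")): cv2.drawMarker(b,tuple(int(t) for t in u),(255,0,255),0,7,1)
o[:300,400:]=cv2.resize(b[0:270,100:460],(400,300),interpolation=3)
o[300:,:400]=cv2.resize(c[205:305,270:400],(400,300),interpolation=2)
o[300:,400:]=cv2.resize(c,(400,300))
cv2.imwrite("pics/c9.png",o)
E
```

```text
t: 20.15
eef_pos: [0.4988, 0.0784, 0.2754]
ee_rot: [-3.139, 0.004, -3.088]
force: [0.8, -0.3, 0.7]
width: 0.0003
shift mm [-0.3 21.7 24.9] rot [ 0.0028  0.004  -0.0032] F [-0.3  0.7 -0.7] w 0.0006 t 20.25
[[256.43088587 189.81110711]
 [224.8344626  189.69310876]]
```

View pics/c9.png

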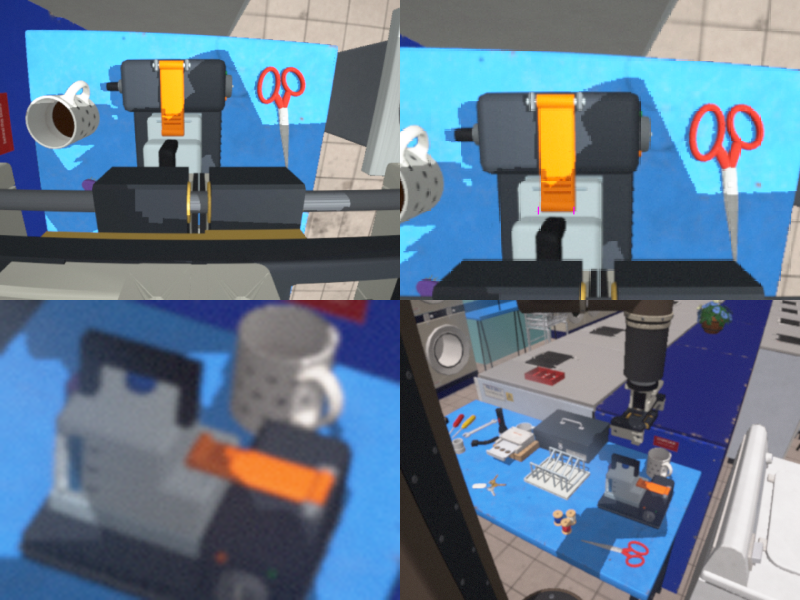

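Everything is in place: the lever is flat over the shoulder (its tip matches the predicted level pose), the tank is upright, the mug is standing and the gripper is clear.

```bash
python3 -c "
from station import workorder
print(workorder.job_done())"
```

```text
the job is handed in; nothing more can be done
None
```

The job is handed in, with the clock at about 20 s. I lifted the tank out along its lean and set it upright on the dock. I lowered it in small steps until it stopped, released it, and then folded the lever down flat with closed fingers.

**Seating:**
- The tank came to a hard stop, and pushing it about 3 mm sideways either way met a restoring force, so the pegs hold it.
- In the wrist view the shoulder was level with the housing top, to about 3 mm.
- The lever stopped hard with the fingertips at z = 0.1047 m, against 0.105 m expected when level. Its tip also matched the predicted level position in the last wrist picture.
- The highest vertical force I read, between steps, was about 29 N. The mug was still standing, and the arm was clear of everything.

**Disagreement:** the hard stop came about 8 mm lower than my first height estimate. I put most of that down to the height read from the scene camera before the grasp. A rough edge reading of the scene picture would still have allowed the tank to sit a few millimetres high. I relied on the contact checks and the lever stop instead.

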